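# Refresh the desiccant in a component dry pot

### The arm

A 6-joint arm with a two-finger parallel gripper is mounted at the origin on the work surface. World frame = base frame: x ahead of the robot, y to its left, z up, the work surface at z = 0. Lengths are in m, angles in rad, forces in N, time in s.
With the tool pointing down it reaches from about 0.35 to 0.875 m from the base axis. Payload 4.2 kg.
Tool frame: the origin (TCP) lies midway between the tips of the shut fingers; the grasp point (between the pads) lies env.grasp_offset behind it (env.grasp_offset is the distance from the TCP to the grasp point, in m); z points along the fingers, y is the line along which they close (so a half turn about z gives the same grasp; the last joint's range is limited). The gripper opens to 87 mm and grips with 3 to 60 N. Pads are 19 mm wide; open, the fingers measure 117 mm over their backs; the gripper's body (75 mm by 190 mm) begins 51 mm behind the grasp point.
Start: joints at [-0.9, 0.385, 0.008, 0, -1.194, -0.259], TCP at [0.25, -0.573, 0.223] pointing down, gripper open.
Joint ranges: [-3.14, 3.14], [-1.21, 2.06], [-1.07, 1.41], [-3.16, 2.05], [-2.99, -0.16], [-3.1, 3.1]. Speed limits (rad/s): [2.79, 2.79, 3.14, 3.14, 3.14, 3.14].

### API

Orientations are given as a unit quaternion [x, y, z, w].
In Python, from cell import env, hand, planner, imaging, monitor gives the robot as it stands. Calls block until the motion is done:
- env.goto(position, orientation): joint-space move of the TCP to a pose.
- env.move_straight(position, rotation=None, rate=0.15, stop_force=None): straight line of the TCP; rotation=None keeps the orientation; rate is the mean speed in m/s. With stop_force (N) it stops when the force on the tool has changed by that much, and returns True; else False.
- env.movej(angles): joint-space move.
- hand.move_gripper(opening, newtons=None): finger opening in m; newtons is the grip in N (None keeps the last); returns when the fingers have stopped.
- env.dwell(seconds).
- planner.solve_ik(position, orientation): joint angles nearest the present ones, or None.
- imaging.snapshot(name): name is "scene" or "top" or "wrist"; returns (picture, depth): 384x512x3 uint8, blue, green, red; 384x512 float32, m along the optical axis (not along the pixel's ray), 0 where there is no reading.
- imaging.calibration(name): a dict with "fx", "fy", "cx", "cy" (pixels), "R" (3x3) and "t" (3): a world point X has camera coordinates R X + t; the wrist camera has in their place "tool_from_camera" (4x4, takes a point from camera to tool coordinates, whose origin is the TCP and whose axes are the flange's). Camera axes: x right, y down, z forward; pixel columns grow to the right and rows downward; lengths in m; the calibration is good to about 2 mm. A picture is of the moment at which its call begins: read the wrist's pose just before it. calibration takes no time and is no camera call.
A pose or a line that the arm cannot do raises env.PlanningError and nothing moves.
- env.sign_off(): hands the job in; it is judged then, once.
Readings, each from a call of its own:
- monitor.get_time_s(): time.
- monitor.get_joint_pos(): joint angles.
- monitor.get_joint_velocities(): joint speeds.
- monitor.get_joint_torque(): joint torques, N m.
- monitor.get_eef_pos(): TCP position.
- monitor.get_ee_rot(): TCP orientation.
- monitor.get_ft_force(): force on the tool from outside, world axes, zero at the start.
- monitor.get_wrist_torque(): the same for the moment, N m.
- monitor.get_opening(): finger opening in m.
- monitor.get_grip_force(): force on a finger pad.
Only numpy, scipy, OpenCV 4.12 (cv2) and the standard library are available. Lean on these libraries where they do the work, as an engineer would, in place of code of your own. Each camera call takes 0.05 s, during which the arm holds its last target. There are 200 camera calls.

### The job

Open the dry pot (press its blue cap down and give it a quarter turn anticlockwise) and lift the cap off; then lift each desiccant canister on the bench to feel its weight, standing the light, dry ones upright in the pot and the heavy, soaked ones upright in the steel tray, never dropping any. When all are sorted, put the cap back and press and turn it clockwise to its stop so that it is locked again, and leave the other things on the bench where they are.

Things in the scene. Friction and masses are not known exactly. Their poses are not given: they have to be found in the camera images.
- pot: the dry pot, fixed: round aluminium pot, 210 mm across, neck 180 mm inside and 189 mm outside, hard rim 118 mm above the bench; origin at the centre of its underside, z up. Two bayonet lugs outside the neck at the pot's +y and -y (red marks). Open position: 75 degrees anticlockwise of them (green marks)
- pot_floor (a point): centre of the pot's perforated inner floor, 35 mm above the bench, where canisters stand; there is room for three, their centres about 50 mm from the pot's axis. They clear the closed cap
- pot_gasket (a point): centre of the top of the orange sprung gasket on the pot's rim, 125 mm above the bench when free; it gives way 7 mm to a hard stop, pushing back with 5 N when free and 11 N at the stop
- cap: the pot's blue bayonet cap, loose, 350 g, 226 mm across, skirt 26 mm deep, flat plate top 32 mm above the origin; origin at the centre of the skirt's lower edge, z up. Two inward tabs in the skirt at +y and -y (white marks). Locked, as at the start: its x along the pot's x (either way round), origin 97 mm above the pot's
- cap_bar (a point): centre of the top of the cap's black grip bar, 63 mm above the cap's origin; the bar is 90 mm long (cap's x), 16 mm wide (y), 31 mm high above the plate. To open: press 5 mm down to the hard stop (about 8 N), keep pressed, turn anticlockwise seen from above; turned 65 to 135 degrees the cap is free and lifts off
- cap_under (a point): centre of the cap's plug under its plate, 20 mm above the cap's origin. To close: set the cap on 75 degrees anticlockwise of locked (origin then 99 mm above the pot's), press to the hard stop (92 mm), turn clockwise until the tabs meet their end stop 2 degrees past locked, let go: it rises to 97 mm and the tabs catch behind 3 mm detents
- canister_1: a desiccant canister: upright aluminium tin, 56 mm across, 70 mm tall, perforated top, paper band with a green stripe; origin at the centre of its underside, z up. All look alike. Dry it weighs about 180 g, soaked about 300 g (both within a twentieth). Three to five are on the bench; an absent one reads None from the start
- canister_2: another such canister, as canister_1
- canister_3: another such canister, as canister_1
- canister_4: another such canister, as canister_1
- canister_5: another such canister, as canister_1
- tray: open stainless tray for soaked canisters, fixed: 130 mm (its x) by 200 mm (its y), wall 40 mm high and 4 mm thick, floor 4 mm above the bench; origin at the centre of its underside; two canisters fit side by side along its y
- mat: black rubber mat, fixed, 250 mm square and 3 mm thick, always clear: a place to lay the cap; origin at the centre of its underside
- multimeter: bystander: yellow multimeter, 190 x 88 x 44 mm, lying flat; origin under its centre
- reel: bystander: reel of solder, 64 mm across, 50 mm tall; origin under its centre
- screwdriver: bystander: screwdriver with red handle, 180 mm long, lying between the robot and the canisters; origin under its middle
- brush: bystander: brush, 120 mm long, lying behind the tray; origin under its middle
- mug: bystander: white mug, 80 mm across, 90 mm tall; origin under its centre
- board: bystander: green circuit board, 120 x 85 x 26 mm with its parts; origin under its centre
Things that resemble listed ones, but are neither listed nor needed, are in the scene too. Leave any pink, purple or turquoise look-alike of the canister_4 alone.

How it is judged:
On the way, in this order (a step that is already met when the one before it is completed fails the run):
1. the cap is freed and lifted clear of the pot's neck ((z of cap in the frame of pot above 0.135 m or horizontal distance between cap and pot above 0.19 m)), for 0.1 s.
2. every canister present is sorted: dry ones stand in the pot, soaked ones in the tray (told by the weight with which they rest there) (((horizontal distance between canister_1 and pot below 0.068 m and z of canister_1 in the frame of pot between 0.028 and 0.045 m and angle between canister_1's own z axis and vertical below 0.2 rad and contact force between canister_1 and pot below 2.35 N) or (x of canister_1 in the frame of tray between -0.045 and 0.045 m and y of canister_1 in the frame of tray between -0.08 and 0.08 m and z of canister_1 in the frame of tray below 0.015 m and angle between canister_1's own z axis and vertical below 0.2 rad and contact force between canister_1 and tray above 2.35 N)) and ((horizontal distance between canister_2 and pot below 0.068 m and z of canister_2 in the frame of pot between 0.028 and 0.045 m and angle between canister_2's own z axis and vertical below 0.2 rad and contact force between canister_2 and pot below 2.35 N) or (x of canister_2 in the frame of tray between -0.045 and 0.045 m and y of canister_2 in the frame of tray between -0.08 and 0.08 m and z of canister_2 in the frame of tray below 0.015 m and angle between canister_2's own z axis and vertical below 0.2 rad and contact force between canister_2 and tray above 2.35 N)) and ((horizontal distance between canister_3 and pot below 0.068 m and z of canister_3 in the frame of pot between 0.028 and 0.045 m and angle between canister_3's own z axis and vertical below 0.2 rad and contact force between canister_3 and pot below 2.35 N) or (x of canister_3 in the frame of tray between -0.045 and 0.045 m and y of canister_3 in the frame of tray between -0.08 and 0.08 m and z of canister_3 in the frame of tray below 0.015 m and angle between canister_3's own z axis and vertical below 0.2 rad and contact force between canister_3 and tray above 2.35 N)) and ((horizontal distance between canister_4 and pot below 0.068 m and z of canister_4 in the frame of pot between 0.028 and 0.045 m and angle between canister_4's own z axis and vertical below 0.2 rad and contact force between canister_4 and pot below 2.35 N) or (x of canister_4 in the frame of tray between -0.045 and 0.045 m and y of canister_4 in the frame of tray between -0.08 and 0.08 m and z of canister_4 in the frame of tray below 0.015 m and angle between canister_4's own z axis and vertical below 0.2 rad and contact force between canister_4 and tray above 2.35 N)) and ((horizontal distance between canister_5 and pot below 0.068 m and z of canister_5 in the frame of pot between 0.028 and 0.045 m and angle between canister_5's own z axis and vertical below 0.2 rad and contact force between canister_5 and pot below 2.35 N) or (x of canister_5 in the frame of tray between -0.045 and 0.045 m and y of canister_5 in the frame of tray between -0.08 and 0.08 m and z of canister_5 in the frame of tray below 0.015 m and angle between canister_5's own z axis and vertical below 0.2 rad and contact force between canister_5 and tray above 2.35 N))), for 0.2 s.
At the end, for the whole second after the job is handed in: every dry canister (about 180 g) stands upright on the pot's inner floor, every soaked one (about 300 g) upright on the tray's floor, and the cap is locked on the pot: centred within 6 mm, at its locked height within 1.5 mm, turned to within 9 degrees of the locked position, at rest (all of step 2 and horizontal distance between cap and pot below 0.006 m and z of cap in the frame of pot between 0.0945 and 0.0985 m and angle between the x axis of cap and the x axis of pot, either way round below 0.16 rad and linear speed of cap below 0.02 m/s); the robot touches nothing.
It fails at once if a bystander is knocked more than 6 cm or tipped over (distance of any of multimeter, reel, screwdriver, brush, mug, board from where it was at the start of the episode above 0.06 m or angle between mug's own z axis and vertical above 0.6 rad).
It fails at once if a canister is dropped or thrown: faster than 1.3 m/s with no finger on it ((linear speed of canister_1 above 1.3 m/s and contact force between canister_1 and the fingers below 0.3 N) or (linear speed of canister_2 above 1.3 m/s and contact force between canister_2 and the fingers below 0.3 N) or (linear speed of canister_3 above 1.3 m/s and contact force between canister_3 and the fingers below 0.3 N) or (linear speed of canister_4 above 1.3 m/s and contact force between canister_4 and the fingers below 0.3 N) or (linear speed of canister_5 above 1.3 m/s and contact force between canister_5 and the fingers below 0.3 N)).
Of canister_1, canister_2, canister_3, canister_4, canister_5 only 3 to 5 are there at a start; the rules pass over those that are not, and their reading is None.
At some moment in a run one of canister_1, canister_2, canister_3, canister_4, canister_5 may be knocked a few centimetres aside while the robot is not near it.
It also fails if it takes over 210 s, if anything falls off the work surface, if the arm or the gripper's body presses on something with over 40 N, if the wrist force passes 120 N, or if a joint passes its speed limit or range.

## Working session

There is one attempt and no reset: what is moved stays moved. The work goes in short steps, each a Python script; the robot and the scene stay as the last script left them, time stands still between calls to the robot, and variables do not carry over. Pictures are saved under pics/ and viewed, at most 14 in all, crops included, and the job is handed in when it is done.

```bash
ls; mkdir -p pics
python3 - <<'E'
from cell import env, hand, planner, imaging, monitor
import cv2,numpy as np
for n in("top","scene"):
    p,d=imaging.snapshot(n); np.savez(f"{n}0.npz",p=p,d=d); cv2.imwrite(f"pics/{n}0.png",cv2.resize(p,(800,600),interpolation=cv2.INTER_CUBIC))
    c=imaging.calibration(n);print(n,{k:np.round(v,4).tolist() for k,v in c.items()})
print(env.grasp_offset,monitor.get_ee_rot(),monitor.get_time_s(),monitor.get_ft_force(),monitor.get_opening())
E
```

```text
pics
top {'fx': 395.7528, 'fy': 395.7528, 'cx': 252.7985, 'cy': 189.5247, 'R': [[-0.0156, -0.9998, -0.0138], [-0.9962, 0.0167, -0.085], [0.0852, 0.0124, -0.9963]], 't': [-0.0351, 0.5435, 1.3375]}
scene {'fx': 448.2054, 'fy': 448.2054, 'cx': 259.1321, 'cy': 190.5462, 'R': [[-0.4646, 0.8854, -0.0125], [0.6374, 0.3246, -0.6988], [-0.6147, -0.3326, -0.7152]], 't': [0.3104, -0.2342, 1.9809]}
0.0187 [-2.04361932e-01  9.78894904e-01  9.48861601e-04 -2.59255469e-04] 0.1 [-0.23990362 -0.20570048 -0.27418322] 0.08685669544350841
```

View pics/top0.png

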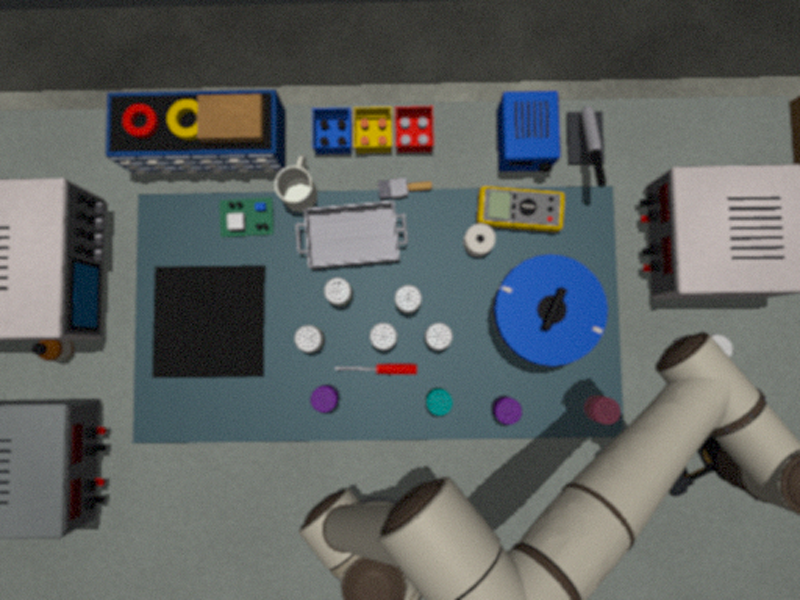

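View pics/scene0.png

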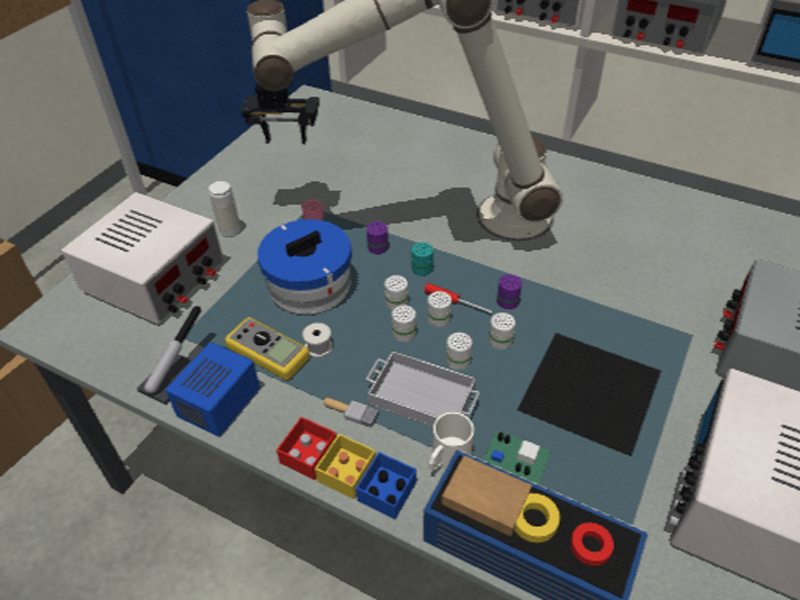

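Top view (800×600 px): the five white canisters are at (338,292), (408,298), (308,339), (383,337) and (438,337). The look-alikes to leave alone are purple (323,398) and (507,410), turquoise (439,402), pink (603,410) and a white bottle (722,347). The pot with its cap is at (551,310), with white marks at (506,289) and (598,330). The mat is at (209,321) and the tray at (352,236).

Run:
```python
from h import *
r=np.radians
for y in (64.4,244.4,139.4,-40.6): 
    q=planner.solve_ik([.502,-.357,.133],down(r(y))); print(y,None if q is None else np.round(q,2))
for y in (0,90,180): 
    q=planner.solve_ik([.496,.375,.05],down(r(y))); print(y,None if q is None else np.round(q,2))
env.goto([.502,-.357,.34],down(r(64.4)))
print(monitor.get_time_s(),np.round(monitor.get_joint_pos(),3))
c=imaging.calibration("wrist");np.set_printoptions(suppress=True,precision=4);print(c)
pos,rot=monitor.get_eef_pos(),monitor.get_ee_rot()
p,d=imaging.snapshot("wrist");np.savez("w1.npz",p=p,d=d,pos=pos,rot=rot);cv2.imwrite("pics/w1.png",p);print(pos,rot)
```

```text
64.4 [-0.36  0.44 -0.14  0.   -0.99 -1.66]
244.4 [-0.36  0.44 -0.14  0.   -0.99  1.48]
139.4 [-0.36  0.44 -0.14  0.   -0.99 -0.35]
-40.6 [-0.36  0.44 -0.14  0.   -0.99  2.79]
0 [ 0.91  0.54 -0.21  0.   -0.82  2.23]
90 [ 0.91  0.54 -0.21  0.   -0.82 -2.48]
180 [ 0.91  0.54 -0.21  0.   -0.82 -0.91]
1.425 [-0.356  0.317  0.196 -0.    -1.45  -1.661]
{'fx': 316.4070941765816, 'fy': 316.4070941765816, 'cx': 253.98049045334488, 'cy': 187.8547637347971, 'tool_from_camera': array([[ 0.0003, -0.9614, -0.275 ,  0.0764],
       [ 1.    ,  0.0002,  0.0003,  0.0004],
       [-0.0002, -0.275 ,  0.9614, -0.1608],
       [ 0.    ,  0.    ,  0.    ,  1.    ]])}
[ 0.5015 -0.3573  0.3395] [ 0.2216  0.9751  0.0001 -0.0005]
```

View pics/w1.png

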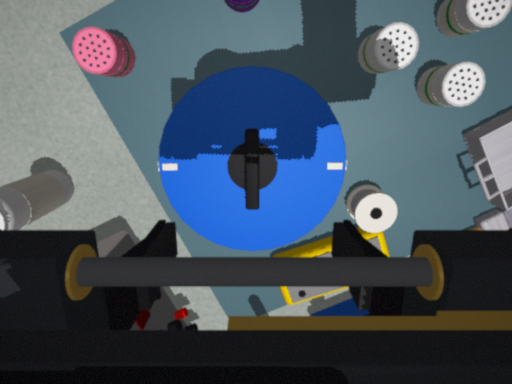

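The wrist view shows the cap disc centred near (253,160), with white marks at (170,167) and (335,166) and the bar vertical through (252,168). I'll measure it, grip, press, turn and lift.

```bash
cat >> h.py <<'E'
def wcal(pos,rot):
    w=imaging.calibration("wrist"); T=np.eye(4);T[:3,:3]=Rot.from_quat(rot).as_matrix();T[:3,3]=pos
    I=np.linalg.inv(T@np.array(w["tool_from_camera"])); return dict(w,R=I[:3,:3],t=I[:3,3])
def wshot():
    pos,rot=monitor.get_eef_pos(),monitor.get_ee_rot(); p,d=imaging.snapshot("wrist"); return p,d,wcal(pos,rot)
def capfit(p,d,W,z):
    hs=cv2.cvtColor(p,cv2.COLOR_BGR2HSV);X=heights(d,W)
    b=(hs[...,0]>100)&(hs[...,0]<125)&(hs[...,1]>150)&(abs(X[...,2]-z)<.02)
    cn=cv2.convexHull(max(cv2.findContours(b.astype(np.uint8),0,1)[0],key=cv2.contourArea))[:,0]
    P=np.array([ray(u,v,z,W) for u,v in cn])[:,:2]
    A=np.c_[2*P,np.ones(len(P))];s=np.linalg.lstsq(A,(P**2).sum(1),rcond=None)[0]
    M=np.zeros((384,512),np.uint8);cv2.fillConvexPoly(M,cn,1);M=cv2.erode(M,np.ones((3,3)))
    mk=[ray(*c,z,W)[:2] for c,a in blobs((M>0)&(hs[...,1]<90)&(hs[...,2]>120),8,300)]
    return s[:2],np.sqrt(s[2]+s[:2]@s[:2]),mk,np.median(X[b][:,2])
E
python3 - <<'E'
from h import *
f=np.load("w1.npz");W=wcal(f["pos"],f["rot"]);c,r,mk,z=capfit(f["p"],f["d"],W,.129)
print(c,r,mk,z)
if len(mk)==2:
    v=mk[1]-mk[0];print(np.mean(mk,0),np.degrees(np.arctan2(v[1],v[0])))
# bar: dark pixels
for u,v in [(247,133),(259,133),(247,207),(259,207)]: print(ray(u,v,.16,W).round(4))
E
```

```text
[ 0.50191421 -0.35981093] 0.11145098701963488 [array([ 0.46062951, -0.44958008]), array([ 0.54496591, -0.27070802])] 0.12744715631375658
[ 0.50279771 -0.36014405] 64.7565886528253
[ 0.4624 -0.3462  0.16  ]
[ 0.4679 -0.3347  0.16  ]
[ 0.5375 -0.3828  0.16  ]
[ 0.5434 -0.3704  0.16  ]
```

```bash
cat > open.py <<'E'
from h import *
c=[.5025,-.3595];q=down(np.radians(64.7))
env.goto([*c,.20],q)
print(env.move_straight([*c,.1325],rate=.08,stop_force=6),monitor.get_eef_pos())
hand.move_gripper(0.0,newtons=55);print("grip",monitor.get_opening(),monitor.get_grip_force(),monitor.get_ft_force())
print(env.move_straight([*c,.121],rate=.02,stop_force=18),monitor.get_eef_pos(),monitor.get_ft_force())
j=np.array(monitor.get_joint_pos())
for k in (25,50,75):
    t=j.copy();t[5]=j[5]+np.radians(k); env.movej(t)   # sign checked below
    print(k,Rot.from_quat(monitor.get_ee_rot()).as_euler("zyx",degrees=True)[0],monitor.get_eef_pos(),monitor.get_ft_force(),monitor.get_wrist_torque(),monitor.get_opening())
E
python3 open.py
```

```text
False [ 0.50293919 -0.35973856  0.13314363]
grip 0.015413962585523284 55.00002318061888 [-0.43935104 -1.19818437 -0.78594979]
True [ 0.50236376 -0.35982988  0.1280101 ] [-1.58506756  0.60888146  6.28401357]
25 -179.80240696273188 [ 0.50366932 -0.36013561  0.12932283] [-0.07344282  0.00518072  4.64873716] [0.10228423 0.11572619 0.06889846] 0.015545018909095966
50 155.1984715325832 [ 0.50358463 -0.36012206  0.1292436 ] [0.22401212 0.54980771 5.03641028] [0.14892938 0.20662929 0.06430945] 0.015427311553332514
75 130.19915467658979 [ 0.50358526 -0.36012339  0.12927215] [-0.52536919  0.33472681  4.93229462] [0.13424743 0.28642469 0.05797893] 0.015459233336277882
```

Run:
```python
from h import *
p=np.array(monitor.get_eef_pos())
env.move_straight([p[0],p[1],.15],rate=.03);print(monitor.get_ft_force())
env.move_straight([p[0],p[1],.26],rate=.1);print(monitor.get_ft_force(),monitor.get_opening(),monitor.get_eef_pos(),monitor.get_wrist_torque())
a,d=imaging.snapshot("scene");cv2.imwrite("pics/s2.png",a[60:260,60:360]);print(monitor.get_time_s())
```

```text
[-0.47744759  0.64342387 -3.2136136 ]
[ 0.68702706 -0.18965327 -2.94105008] 0.015738148875003473 [ 0.50317622 -0.35985472  0.25900255] [ 0.03473016  0.09312638 -0.00523331]
8.325
```

View pics/s2.png

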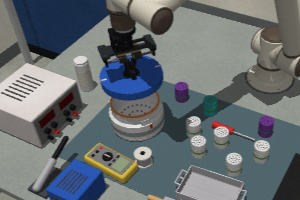

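The cap is off and held, and the pot's orange gasket and open neck are visible at about (135,120) in the crop. Next I'll lay the cap on the mat, then look from above.

Run:
```python
from h import *
q=monitor.get_ee_rot()
m=[.4956,.3747]
env.goto([*m,.26],down(np.radians(139.7)))
env.move_straight([*m,.07],rate=.15)
print(env.move_straight([*m,.034],rate=.02,stop_force=2.5),monitor.get_eef_pos(),monitor.get_ft_force())
hand.move_gripper(.04);print(monitor.get_ft_force())
e=monitor.get_eef_pos()
env.move_straight([e[0],e[1],.12],rate=.1)
env.goto([.46,.12,.33],down(np.radians(90)))
p,d,W=wshot();np.savez("w3.npz",p=p,d=d,**{k:W[k] for k in W});cv2.imwrite("pics/w3.png",p);print(monitor.get_time_s())
```

```text
True [0.49558341 0.37470287 0.03841824] [0.06051379 1.14565774 4.88936437]
[-0.55232819  0.45685069 -0.98791551]
16.7667
```

View pics/w3.png

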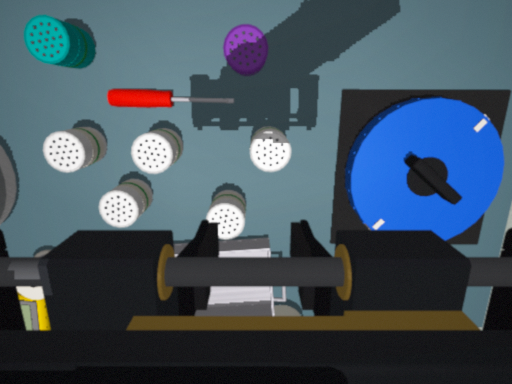

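The close view confirms the choice: the five white canisters are at (68,150), (154,151), (270,150), (122,208) and (227,220). The turquoise one (55,40), the purple one (246,48) and the screwdriver (170,98) stay put. The cap lies on the mat at (428,170). Next I'll look at the tray.

```bash
cat >> h.py <<'E'
def wcans(p,d,W):
    X=heights(d,W);hs=cv2.cvtColor(p,cv2.COLOR_BGR2HSV)
    m=(X[...,2]>.063)&(X[...,2]<.078)&(hs[...,1]<60)&(d>0)&(X[...,0]>.38)&(X[...,0]<.62)&(abs(X[...,1])<.25)
    m=cv2.morphologyEx(m.astype(np.uint8),cv2.MORPH_CLOSE,np.ones((5,5)))
    return [(ray(*c,.07,W)[:2],a) for c,a in blobs(m,500,2500)]
E
python3 - <<'E'
from h import *
f=np.load("w3.npz");W={k:f[k] for k in f}
for c,a in wcans(f["p"],f["d"],W): print(c.round(4),a)
env.goto([.57,.046,.36],down(np.radians(-90)))
p,d,W=wshot();np.savez("w4.npz",p=p,d=d,**W);cv2.imwrite("pics/w4.png",p);print(monitor.get_joint_pos(),monitor.get_time_s())
X=heights(d,W)
hs=cv2.cvtColor(p,cv2.COLOR_BGR2HSV)
m=(X[...,2]>-.01)&(X[...,2]<.05)&(hs[...,1]<50)&(hs[...,2]>100)&(abs(X[...,0]-.68)<.12)&(abs(X[...,1]-.046)<.14)
m=cv2.morphologyEx(m.astype(np.uint8),cv2.MORPH_CLOSE,np.ones((7,7)))
m=cv2.morphologyEx(m,cv2.MORPH_OPEN,np.ones((31,31)))
cn=max(cv2.findContours(m,0,1)[0],key=cv2.contourArea)
P=np.array([ray(u,v,.04,W)[:2] for u,v in cn[:,0]]);print(cv2.minAreaRect((P*1000).astype(np.float32)))
E
```

```text
[ 0.4524 -0.1326] 1388
[0.4515 0.1421] 1344
[ 0.4541 -0.0159] 1355
[ 0.5328 -0.0693] 1189
[0.5494 0.082 ] 984
[ 3.63898184e-01  2.31371538e-01  1.26920863e-01 -1.32212289e-06
 -1.46632889e+00  1.20688713e+00] 19.65
((681.8335571289062, 51.2623291015625), (130.86326599121094, 201.70779418945312), 4.093666076660156)
```

View pics/w4.png

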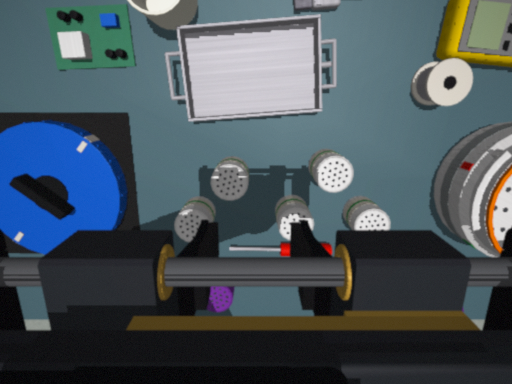

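Tray view: the tray rectangle measures 131×202 mm as specified, centred at (253,67) and turned 4.1°. I'll do the first canister.

```bash
cat > sort.py <<'E'
from h import *
import json,os,sys
POT=np.array([.5025,-.360]);TR=np.array([.6818,.0513]);ty=np.radians(94.1);H=.036
pot_slots=[(POT+.05*np.array([np.cos(a),np.sin(a)]),a+np.pi/2) for a in np.radians([-90,30,150])]
tray_slots=[(TR+s*.045*np.array([np.cos(ty),np.sin(ty)]),ty) for s in (-1,1)]
st=json.load(open("st.json")) if os.path.exists("st.json") else {"dry":0,"wet":0}
def near(pos,yaw):
    j=np.array(monitor.get_joint_pos());o=[]
    for y in (yaw,yaw+np.pi):
        q=planner.solve_ik(pos,down(y))
        if q is not None:o.append((abs(np.array(q)-j).max(),y))
    return down(min(o)[1])
def fz():
    v=[]
    for _ in range(15): env.dwell(.03);v.append(monitor.get_ft_force()[2])
    return np.mean(v)
def one(target):
    hand.move_gripper(.085)
    env.goto([.52,.02,.34],near([.52,.02,.34],np.pi/2))
    p,d,W=wshot();L=[c for c,a in wcans(p,d,W)];print(len(L),np.round(L,3).tolist())
    c=min(L,key=lambda x:np.hypot(*(x-target)))
    q=near([*c,.13],np.pi/2)
    env.goto([*c,.13],q);f0=fz()
    if env.move_straight([*c,H],rate=.1,stop_force=5): env.move_straight([*c,.15]); raise SystemExit("touched on descent")
    hand.move_gripper(.03,newtons=25);o=monitor.get_opening()
    env.move_straight([*c,.13],rate=.1);env.dwell(.2);w=(f0-fz())/9.81*1000
    print("at",c.round(4),"opening",round(o,4),round(monitor.get_opening(),4),"weight g",round(w,1))
    if not(.05<o<.062 and (130<w<215 or 265<w<350)): raise SystemExit("unsure")
    k="dry" if w<240 else "wet"
    s,y=(pot_slots if k=="dry" else tray_slots)[st[k]];base=.035 if k=="dry" else .004
    q=near([*s,.24],y);e=monitor.get_eef_pos();env.move_straight([e[0],e[1],.24],rate=.2)
    env.goto([*s,.24],q);env.move_straight([*s,base+H+.012],rate=.12)
    t=env.move_straight([*s,base+H-.004],rate=.02,stop_force=1.5);e=monitor.get_eef_pos();print(k,t,e.round(4))
    hand.move_gripper(.068);env.move_straight([e[0],e[1],.24],rate=.15)
    st[k]+=1;json.dump(st,open("st.json","w"));print("t",monitor.get_time_s(),monitor.get_ft_force().round(2))
for a in sys.argv[1:]: one(np.array([float(v) for v in a.split(",")]))
E
python3 sort.py .55,.082
```

```text
5 [[0.537, -0.07], [0.525, 0.084], [0.458, -0.016], [0.455, 0.142], [0.457, -0.133]]
at [0.5245 0.0842] opening 0.055 0.0555 weight g 195.7
dry True [ 0.5024 -0.4099  0.0711]
t 32.35 [0.16 0.01 0.09]
```

```bash
python3 sort.py .535,-.07 .456,-.016
```

```text
4 [[0.537, -0.069], [0.458, -0.016], [0.456, -0.133], [0.456, 0.142]]
at [ 0.537  -0.0695] opening 0.0555 0.0552 weight g 184.3
dry True [ 0.5456 -0.3349  0.0712]
t 45.225 [ 0.73  0.45 -0.56]
3 [[0.458, -0.016], [0.457, -0.133], [0.456, 0.142]]
at [ 0.4583 -0.0158] opening 0.0558 0.0551 weight g 286.6
wet True [0.6849 0.0064 0.0402]
t 58.1667 [ 0.13 -0.65 -0.79]
```

```bash
python3 sort.py .456,-.133 .456,.142
python3 - <<'E'
from h import *
env.goto([.60,.046,.36],down(np.radians(-90)))
p,d,W=wshot();cv2.imwrite("pics/w5.png",p)
a=down(np.radians(64.7));env.goto([.4525,-.335,.36],a);p,d,W=wshot();cv2.imwrite("pics/w6.png",p)
print(monitor.get_time_s())
E
```

```text
2 [[0.457, -0.133], [0.455, 0.142]]
at [ 0.4566 -0.1326] opening 0.0552 0.0553 weight g 268.8
wet True [0.6784 0.0962 0.0403]
t 70.975 [-0.21  0.02 -1.09]
1 [[0.456, 0.142]]
at [0.4556 0.1424] opening 0.0552 0.0557 weight g 188.6
dry True [ 0.4591 -0.3349  0.0711]
t 83.8333 [ 0.21 -0.6  -0.41]
87.9417
```

```bash
cd pics; python3 -c "
import cv2,numpy as np;cv2.imwrite('w56.png',np.hstack([cv2.imread('w5.png')[:260],cv2.imread('w6.png')[:260]])[:, :])
i=cv2.imread('w56.png');cv2.imwrite('w56.png',cv2.resize(i,(800,203)))"
```

```text
(no output)
```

View pics/w56.png

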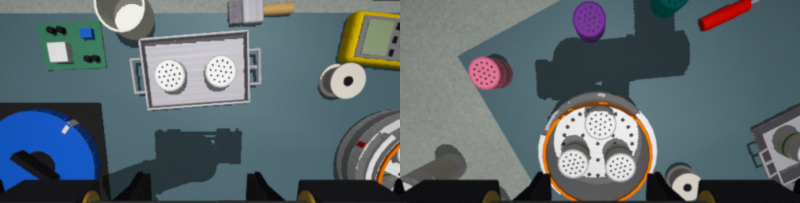

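Tray view: two canisters stand upright at (171,74) and (220,71). Pot view: three stand upright at (600,124), (573,163) and (620,166). Next I'll check the gasket centre and fetch the cap.

Run:
```python
from h import *
p,d,W=wshot();hs=cv2.cvtColor(p,cv2.COLOR_BGR2HSV)
m=((hs[...,0]<18)&(hs[...,0]>6)&(hs[...,1]>150)&(hs[...,2]>90)).astype(np.uint8);m[230:]=0
pts=np.argwhere(m)[:,::-1];P=np.array([ray(u,v,.125,W)[:2] for u,v in pts]);k=np.hypot(*(P-[.5025,-.36]).T);P=P[(k<.11)&(k>.07)]
A=np.c_[2*P,np.ones(len(P))];s=np.linalg.lstsq(A,(P**2).sum(1),rcond=None)[0];print("gasket",len(P),s[:2],np.sqrt(s[2]+s[:2]@s[:2]))
m=[.4956,.3747];r=np.radians
y=139.7
env.goto([.4956-.0*1,.3747,.25],down(r(y)))
p,d,W=wshot();c,rr,mk,z=capfit(p,d,W,.035);print("cap",c,rr,mk,z)
if len(mk)==2: v=mk[1]-mk[0];print(np.mean(mk,0),np.degrees(np.arctan2(v[1],v[0])))
print(monitor.get_joint_pos(),monitor.get_eef_pos())
```

```text
gasket 1139 [ 0.50113162 -0.35932061] 0.08932810767171825
cap [0.4955169  0.37585117] 0.11168187680982068 [array([0.57129998, 0.31342471]), array([0.41996305, 0.44081396])] 0.0335356815070827
[0.49563152 0.37711934] 139.91069679265902
[ 9.06093184e-01  3.61426543e-01  4.24187263e-02  1.11879364e-04
 -1.25141813e+00 -1.61083968e+00] [0.49614115 0.37397953 0.25027184]
```

```bash
cat > close.py <<'E'
from h import *
r=np.radians;q=down(r(139.8));m=[.4956,.3747]
hand.move_gripper(.05)
env.move_straight([*m,.08],q,rate=.15);print(env.move_straight([*m,.0390],rate=.03,stop_force=6),monitor.get_eef_pos())
hand.move_gripper(0,newtons=58);print(monitor.get_opening())
env.move_straight([*m,.26],rate=.15);print(monitor.get_opening(),monitor.get_ft_force())
P=[.5032,-.3600]
env.goto([*P,.26],q);env.move_straight([*P,.15],rate=.12);f0=monitor.get_ft_force()[2]
print(env.move_straight([*P,.1345],rate=.02,stop_force=6),monitor.get_eef_pos(),monitor.get_ft_force())
for z in np.arange(.1335,.1195,-.0007):
    env.move_straight([*P,z],rate=.02);f=monitor.get_ft_force();print(round(z,4),monitor.get_eef_pos()[2].round(4),f.round(1))
    if f[2]-f0>20: break
np.save("press.npy",z);print(monitor.get_time_s())
E
python3 close.py
```

```text
False [0.49572225 0.37484176 0.03925967]
0.015538790371673683
0.015465881205411168 [-0.55784314  0.05546928 -4.18945377]
False [ 0.50320352 -0.36006188  0.13501009] [-1.54191072  1.44430153  1.37451403]
0.1335 0.1339 [-2.1  2.1  2.5]
0.1328 0.1331 [-1.7  1.9  3.9]
0.1321 0.1322 [-1.5  0.7  3.8]
0.1314 0.1316 [-1.9  1.8  4.5]
0.1307 0.1309 [-1.8  1.2  4.2]
0.13 0.1302 [-2.   1.8  4.5]
0.1293 0.1296 [-1.9  0.9  4.6]
0.1286 0.129 [-3.5  0.4  6. ]
0.1279 0.1284 [-3.4  1.5  6.6]
0.1272 0.128 [-2.7  1.8  7.7]
0.1265 0.128 [-2.8  2.8  9.9]
0.1258 0.128 [-4.3  4.  12.7]
0.1251 0.128 [-4.7  4.8 15.8]
0.1244 0.1279 [-6.5  6.2 18.7]
104.4417
```

Seated and pressed to the hard stop (7 mm of travel, as expected). Now turning clockwise.

```bash
cat > turn.py <<'E'
from h import *
z=float(np.load("press.npy"));P=[.5030,-.3600]
# commanded (not sagged) joints, so that the press is kept
j=np.array(planner.solve_ik([*P,z],down(np.radians(139.8))))
for k in (15,30,45,60,70,74,76,78,79):
    t=j.copy();t[5]-=np.radians(k);env.movej(t)
    tool=Rot.from_quat(monitor.get_ee_rot()).as_matrix()[:,1];tz=monitor.get_wrist_torque()
    print(k,np.degrees(np.arctan2(tool[1],tool[0])).round(1),monitor.get_eef_pos().round(4),monitor.get_ft_force().round(1),tz.round(2),round(monitor.get_opening(),4))
    if abs(tz[2])>2.5: break
print(monitor.get_time_s())
E
python3 turn.py
```

```text
15 124.9 [ 0.5051 -0.3616  0.128 ] [-1.7  0.2 14.1] [0.47 0.87 0.04] 0.0154
30 109.9 [ 0.5053 -0.3619  0.1279] [-1.1 -0.3 12.5] [0.18 0.75 0.02] 0.0156
45 94.9 [ 0.5054 -0.3619  0.128 ] [-0.9 -0.8 12.9] [0.14 0.68 0.04] 0.0155
60 79.9 [ 0.5055 -0.3619  0.1279] [-0.8 -1.1 14. ] [0.1  0.57 0.03] 0.0155
70 69.9 [ 0.5056 -0.362   0.128 ] [-0.6 -0.6 13.2] [-0.02  0.53 -0.02] 0.0159
74 66.0 [ 0.5056 -0.362   0.128 ] [-0.9 -0.8 13.2] [0.03 0.54 0.33] 0.0159
76 64.1 [ 0.5055 -0.3619  0.1279] [-1.2 -0.4 13. ] [0.02 0.54 0.84] 0.0156
78 62.2 [ 0.505  -0.3616  0.1279] [-1.8  0.9 13.4] [0.29 0.81 1.38] 0.0162
79 61.2 [ 0.5051 -0.3615  0.128 ] [-2.   1.1 13.4] [0.3  0.82 1.33] 0.016
107.1667
```

Run:
```python
from h import *
e=monitor.get_eef_pos();q=monitor.get_ee_rot()
env.move_straight([e[0],e[1],.1328],rate=.02);print(monitor.get_eef_pos(),monitor.get_ft_force())
hand.move_gripper(.05);env.move_straight([e[0],e[1],.2],rate=.1);print(monitor.get_ft_force())
env.goto([.502,-.357,.34],down(np.radians(64.4)))
p,d,W=wshot();c,rr,mk,z=capfit(p,d,W,.129);print("cap",c,rr,mk,z);cv2.imwrite("pics/w7.png",p)
if len(mk)==2: v=mk[1]-mk[0];print(np.mean(mk,0),np.degrees(np.arctan2(v[1],v[0])))
X=heights(d,W);
for u,v in [(210,190),(295,190),(253,225),(200,165),(310,165)]: print(np.median(X[v-3:v+4,u-3:u+4,2]).round(4),end=" ")
f=np.load("w1.npz");X=heights(f["d"],wcal(f["pos"],f["rot"]))
for u,v in [(210,190),(295,190),(253,225),(200,165),(310,165)]: print(np.median(X[v-3:v+4,u-3:u+4,2]).round(4),end=" ")
```

```text
[ 0.50301601 -0.35983363  0.13116494] [-4.09479632  4.64993579  1.74410621]
[ 0.19429976 -0.75273917  0.53545691]
cap [ 0.50262041 -0.35936224] 0.11144392636194135 [array([ 0.45967166, -0.44789815]), array([ 0.54763642, -0.27069135])] 0.12743085910503263
[ 0.50365404 -0.35929475] 63.600379868298944
0.1273 0.1274 0.1272 0.1273 0.1273 0.1273 0.1275 0.1273 0.1276 0.1275
```

View pics/w7.png

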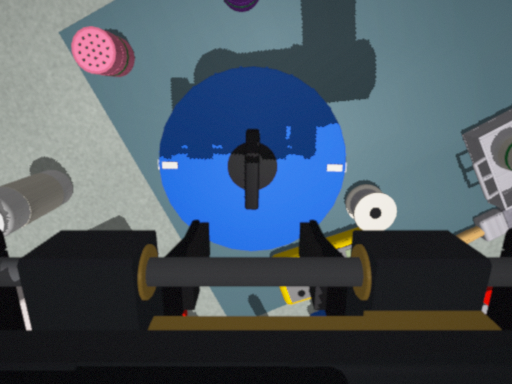

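The cap is back at its starting height, centred within about 1 mm and turned to 63.6°, against 64.8° when locked at the start. The robot is touching nothing.

```bash
python3 -c "
from h import *
env.dwell(.5);print(env.sign_off(),monitor.get_time_s())"
```

```text
the job is handed in; nothing more can be done
the job is handed in; nothing more can be done
```

The job is handed in: three dry canisters stand in the pot, two soaked ones stand in the tray, and the cap is back at its locked height and angle; sign-off returned no verdict.

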